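# Close and unplug the cap magazine

### The arm

A 6-joint arm with a two-finger parallel gripper is mounted at the origin on a cart in front of the work surface, level with it; the furniture and walls round the work are solid. World frame = base frame: x ahead of the robot, y to its left, z up, the work surface at z = 0. Lengths are in m, angles in rad, forces in N, time in s.
With the tool pointing down it reaches from about 0.15 to 0.775 m from the base axis. Payload 6.1 kg.
Tool frame: the origin (TCP) lies at the very end of the fingers, on their centre line; the grasp point (between the pads) lies pinch_z behind it (pinch_z is the distance from the TCP to the grasp point, in m); z points along the fingers, y is the line along which they close (so a half turn about z gives the same grasp; the last joint's range is limited). The gripper opens to 85 mm and grips with 20 to 120 N. Pads are 22 mm wide; open, the fingers measure 114 mm over their backs; the gripper's body (76 mm by 85 mm) begins 54 mm behind the grasp point. The pads swing forward as they close: fully open they stand 13 mm farther back than shut.
Start: joints at [1.143, 0.126, -0.04, 1.405, 0, 1.571], TCP at [0.218, 0.478, 0.231] pointing down, gripper open.
Joint ranges: [-2.72, 2.72], [-0.95, 1.95], [-1.27, 1.35], [-1.78, 2.02], [-1.46, 1.47], [-3.14, 3.14]. Speed limits (rad/s): [2.39, 2.39, 3.01, 3.14, 3.14, 3.14].

### API

Orientations are given as a unit quaternion [x, y, z, w].
In Python, from rig import * gives the robot as it stands.
- The arm moves only by the tool carry_out, never from a script. Its argument "plan" is one flat list of numbers, 5 for each row, row after row: the shift along the tool's x, y, z in m, then the turn about the tool's z in degrees, then the opening, from -1 (shut) to 1 (fully open). A call has exactly 10 rows; each row shifts and turns the commanded pose from where the row before left it, along the tool's axes as they then stand; what a row does not reach is not made up. A row lasts 1/8 s, in which the tool goes at most 62.5 mm and 10.7 degrees, less where a joint would pass 70% of its speed; a pose out of reach is approached as far as the arm can. A call is refused whole if a number of a shift passes 0.0625 or a number of a turn 10.7, either way. A call with a gripper value outside its range is refused whole. The fingers move at their own pace and stop on an object; the grip force is fixed at half the most. Time passes only in rows, so rows that do not move let the fingers close, or fill a call up. It gives the time, the measured TCP pose, the force, the opening and the grip force at its end, in the units of the state.
- get_state(): the state, without advancing time (a new reading comes with each control period).
- snapshot(name): name is "scene" or "top"; returns a dict with "color" (384x512x3 uint8, red, green, blue), "range_z" (384x512 float32, m along the optical axis (not along the pixel's ray), 0 where there is no reading), "K" (3x3 intrinsics, pixels), "R" (3x3) and "t" (3): a world point X has camera coordinates R X + t. Camera axes: x right, y down, z forward; pixel columns grow to the right and rows downward; lengths in m; the calibration is good to about 2 mm. A picture is of the moment at which its call begins.
- hand_in(): hands the job in; it is judged then, once.
Trained networks look in a picture, given as the dict that the camera call returned (one of the last four; its "shot" number tells which), for a name from the list of things; names that differ only in an ending like _2 or _b are one class to them, and where a whole thing is asked for, a point or a joint stands for the part that bears it (a point fixed in the world has none). Each returns a list of dicts, best first, with "confidence" (0 to 1); they miss things now and then, are a little off and sometimes report something else, mostly with a low value. They report only what shows in the picture. A call takes as long as a camera call.
- look_for(picture, label): "pixel" ([row, column] in pixels, amid what is visible of it).
- outline_of(picture, label): "mask" (384x512 bool, what is visible of it) and "pixel" ([row, column] in pixels, amid what is visible of it).
- tip_of(picture, label): "pixel" ([row, column] in pixels: a listed point, or the origin of a listed thing).
The state is a dict: "time_s": time; "joints": joint angles; "qd": joint speeds; "tau": joint torques, N m; "ee_pos": TCP position; "ee_rot": TCP orientation; "force": force on the tool from outside, world axes, zero at the start; "torque": the same for the moment, N m; "gripper_width": finger opening in m; "finger_force": force on a finger pad.
Only numpy, scipy, OpenCV 4.12 (cv2) and the standard library are available. Lean on these libraries where they do the work, as an engineer would, in place of code of your own. Each camera call takes 0.05 s, during which the arm holds its last target. There are 200 camera calls.

### The job

The open cap magazine has to leave its dock without losing its caps: press its hinged lid fully shut until the snap tongue clicks over the bead, and take the finger off it. Then squeeze the magazine's two opposed side catches together between the fingers, lift it straight up until it hangs level about 10 cm above where it sat, and finish while still holding it there by the catches, lid shut. Leave the other, already closed magazine alone in its dock.

Things in the scene. Friction and masses are not known exactly. Their poses are not given: they have to be found in the camera images.
- magazine_grip (a point): Cap magazine: grey plastic box 110 x 54 x 66 mm (x, y, z; without lid), 0.2 to 0.4 kg, locked upright in its dock, with two open wells holding three loose 48 mm caps. Point: middle of the box, half-way between the catches, 51 mm above the underside, 15 mm below the rim. Axes: x from the front (snap side, facing the robot) to the hinge side, y to the left, z up.
- magazine_pad_left (a point): middle of the outer face of the left catch's pad, black and ribbed, 26 mm wide (x) and 26 mm high, on the box's left (+y) side; moves with the catch. The two outer faces are 65 mm apart at rest, 56 mm fully squeezed. The tops of the dock's cheeks lie 25 mm below this point and stand 70 mm apart over their outer faces: fingers must stay above them
- magazine_pad_right (a point): the same on the right (-y) catch's pad
- magazine_catch_left (a joint): left (+y) catch of the magazine: travel inward in m, 0 at rest, 0.0045 fully squeezed; a spring pushes it out (about 3 N at first, 8 N at the end). Its nose, at the foot, stands about 3 mm under the dock's lip and clears it from about 0.0035 on
- magazine_catch_right (a joint): right (-y) catch, the same
- magazine_lid (a joint): hinged lid of the magazine, angle in rad: 0 fully shut, positive open. It stands open at 0.5 to 1.0 at the start, stays where it is left (stiff hinge), and its last 0.08 rad goes past a snap: about 8 N downward at the lid's free end. Below 0.02 it is latched
- magazine_lid_hinge (a point): hinge axis of the lid, at the box's rear top edge, 57 mm behind and 15 mm above magazine_grip; axes as magazine_grip. The lid is a plate 4 mm thick whose underside passes through this axis; it reaches 116 mm from it, and 56 mm wide; a snap tongue hangs 19 mm down at its free end
- magazine_lid_press (a point): centre of the ribbed thumb rest on the lid's top face, 95 mm from the hinge axis; it turns with the lid: its z axis is the lid's outward normal, its x axis points to the hinge
- dock: aluminium dock of the open magazine, screwed to the bench, foot 150 x 104 x 6 mm; origin at the centre of its underside on the bench, x axis from front to back, z up. The magazine's underside stands 6 mm above this origin, in a pocket 24 mm deep with about 1.2 mm play
- spare_grip (a point): the same point on the second, like magazine in the second, like dock: its lid is shut already; leave it alone
- feeder_cord: fixed black supply cable of the screw feeder, about 15 mm thick, a rigid obstacle: it rises from the bench at the robot's left and hangs from the ceiling. Its upright run stands 70 to 125 mm nearer to the robot and 45 to 100 mm farther left than this origin (at the bench), from 0.08 m upward. Draw the arm in before swinging past it

How it is judged:
By the outcome, as a careful person would: the job done as asked, in the order asked, and still so for the second after the job is handed in, while the arm keeps its last pose, push and grip.
It also fails if it takes over 45 s, if anything falls off the work surface, if the arm or the gripper's body presses on something with over 40 N, if the wrist force passes 120 N, or if a joint passes its speed limit or range.

## Working session

There is one attempt and no reset: what is moved stays moved. The work goes in short steps, Python scripts to look and compute and a tool call to move; the robot and the scene stay as the last step left them, time stands still between calls to the robot, and variables do not carry over. Pictures are saved under pics/ and viewed, at most 10 in all, crops included, and the job is handed in when it is done.

Besides the shell and the picture viewer there is one more tool, called after "Request:" as name(argument=value, ...), one argument or row to a line, values as JSON. carry_out: Moves the arm, as the interface text tells. Its arguments: {"type":"object","properties":{"plan":{"type":"array"}},"required":["plan"]}

```bash
mkdir -p pics; ls
cat > h.py <<'E'
from rig import *
import numpy as np, cv2
def world(p,px,z=None):
    r,c=px; 
    d=p["range_z"]; 
    w=d[max(0,int(r)-2):int(r)+3,max(0,int(c)-2):int(c)+3]; w=w[w>0]
    zz=np.median(w) if len(w) else 0
    ray=np.linalg.inv(p["K"])@np.array([c,r,1.0])
    if z is None: return p["R"].T@(ray*zz-p["t"])
    o=-p["R"].T@p["t"]; dr=p["R"].T@ray
    return o+dr*(z-o[2])/dr[2]
def cloud(p):
    d=p["range_z"];r,c=np.nonzero(d>0)
    ray=np.linalg.inv(p["K"])@np.stack([c,r,np.ones(len(r))])*d[r,c]
    return (p["R"].T@(ray-p["t"][:,None])).T,r,c
E
python3 - <<'E'
from h import *
s=get_state(); print({k:np.round(v,3) for k,v in s.items()})
for n in ("scene","top"):
    p=snapshot(n); cv2.imwrite(f"pics/{n}0.png",p["color"][:,:,::-1])
    print(n,"cam",-p["R"].T@p["t"])
    for l in ["magazine_grip","magazine_pad_left","magazine_pad_right","magazine_lid_hinge","magazine_lid_press","dock","spare_grip","feeder_cord"]:
        for o in tip_of(p,l)[:3]:
            print(l,np.round(o["pixel"],1),round(o["confidence"],2),np.round(world(p,o["pixel"]),3))
E
```

```text
pics
{'time_s': np.float64(0.0), 'joints': array([ 1.143,  0.126, -0.041,  1.405,  0.   ,  1.571]), 'qd': array([ 0.   ,  0.001,  0.   ,  0.001, -0.003,  0.002]), 'tau': array([-1.0000e-03, -4.3591e+01,  3.5293e+01,  1.7000e-02,  0.0000e+00,
       -0.0000e+00]), 'ee_pos': array([0.218, 0.477, 0.23 ]), 'ee_rot': array([ 0.212,  0.977, -0.001, -0.   ]), 'force': array([ 0.97 , -0.545, -1.078]), 'torque': array([0.073, 0.011, 0.042]), 'finger_force': np.float64(0.0), 'gripper_width': np.float64(0.086)}
scene cam [-0.08804714  0.40861044  0.53235419]
magazine_grip [181.1 240.2] 0.66 [0.577 0.067 0.067]
magazine_pad_left [191.  235.8] 0.6 [0.553 0.093 0.061]
magazine_lid_press [159.5 247.4] 0.57 [0.549 0.061 0.138]
magazine_lid_press [191.3 235. ] 0.56 [0.554 0.095 0.061]
dock [206.5 242.5] 0.56 [0.532 0.088 0.027]
spare_grip [173.7 324.1] 0.56 [ 0.485 -0.117  0.075]
feeder_cord [175.5 322.8] 0.55 [ 0.485 -0.113  0.071]
feeder_cord [190.5 234.7] 0.32 [0.553 0.096 0.063]
top cam [0.38624361 0.03598139 0.92514321]
magazine_grip [173.1 258.3] 0.59 [0.556 0.058 0.135]
magazine_pad_left [175.8 241.7] 0.46 [0.574 0.102 0.027]
magazine_pad_right [147.4 247.2] 0.41 [0.653 0.088 0.   ]
magazine_lid_hinge [150.9 245. ] 0.71 [0.623 0.089 0.076]
magazine_lid_press [171.3 258.5] 0.79 [0.561 0.058 0.13 ]
dock [177.6 257.5] 0.59 [0.545 0.06  0.141]
spare_grip [198.1 344.2] 0.57 [ 0.503 -0.134  0.078]
```

Run:
```python
import cv2,numpy as np
a=cv2.imread("pics/scene0.png")[100:280,130:400];b=cv2.imread("pics/top0.png")[80:280,150:420]
a=cv2.resize(a,(540,360));b=cv2.resize(b,None,fx=2,fy=2)
cv2.imwrite("pics/s0c.png",cv2.resize(a,None,fx=1.45,fy=1.45));cv2.imwrite("pics/t0c.png",b)
```

```text
(no output)
```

View pics/s0c.png

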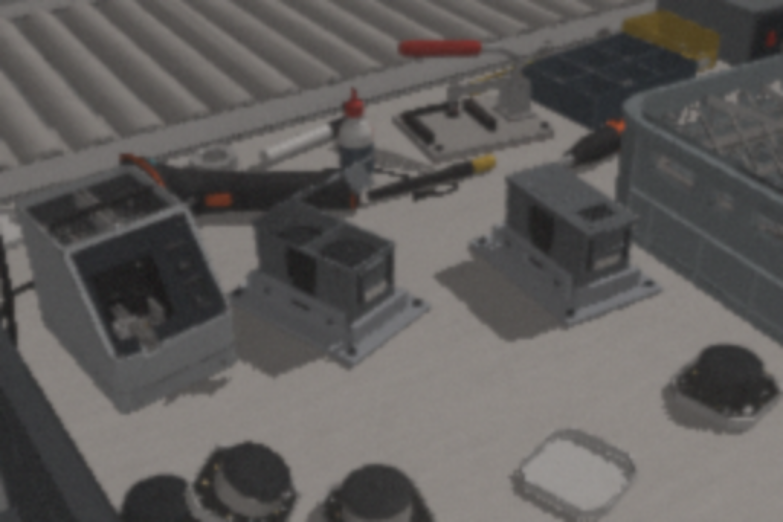

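View pics/t0c.png

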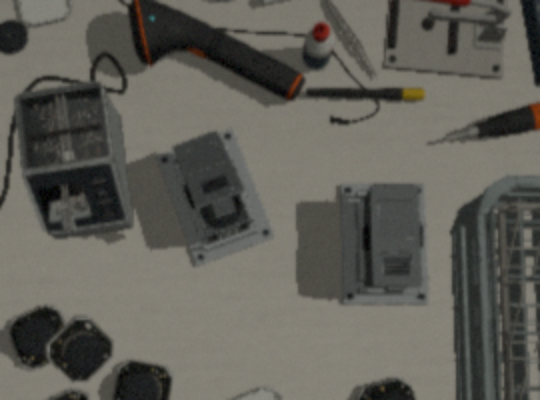

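View pics/scene0.png

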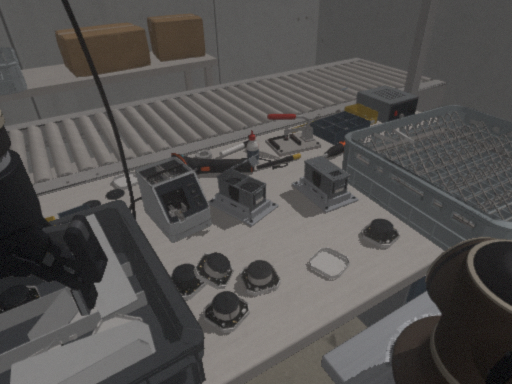

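The open magazine is the left one: its dock bolts sit at about (166,158), (228,134), (266,234) and (200,258) in the top crop, and its lid is raised. The closed spare is on the right. The cord rises at about column 130 to 65 in the scene picture, left of the feeder.

Run:
```python
from h import *
p=snapshot("top")
q=[world(p,(80+r/2,150+c/2),0.006) for c,r in [(166,158),(228,134),(266,234),(200,258)]]
q=np.array(q);print(np.round(q,3),"c",q.mean(0))
f=(q[0]+q[1]-q[2]-q[3]);print("yaw",np.degrees(np.arctan2(f[1],f[0])))
X,r,c=cloud(p)
yaw=np.arctan2(f[1],f[0]);R=np.array([[np.cos(yaw),np.sin(yaw)],[-np.sin(yaw),np.cos(yaw)]])
L=(X[:,:2]-q.mean(0)[:2])@R.T
for o in outline_of(p,"magazine_lid")[:1]:
    print("lid",o["confidence"],o["mask"].sum())
m=(abs(L[:,0])<.075)&(abs(L[:,1])<.045)
for x0 in np.arange(-.08,.08,.01):
    k=m&(abs(L[:,0]-x0)<.005)&(abs(L[:,1])<.02)
    k2=m&(abs(L[:,0]-x0)<.005)&(X[:,2]>.075)
    print(round(x0,2),k.sum(),np.round(np.percentile(X[k,2],[5,50,95]),3) if k.sum() else "", "ywid",np.round(np.percentile(L[k2,1],[2,98]),3) if k2.sum()>3 else "")
s=snapshot("scene")
for o in outline_of(s,"feeder_cord")[:2]:
    print("cord",o["confidence"],o["mask"].sum(),o["pixel"])
    rr,cc=np.nonzero(o["mask"]); 
    for i in range(0,len(rr),max(1,len(rr)//15)): print(rr[i],cc[i],np.round(world(s,(rr[i],cc[i])),3))
# cord manual: dark pixels
g=s["color"].sum(2)
for r0 in range(5,210,15):
    c0=int(65+ (133-65)*(r0/210)); w=g[r0,c0-15:c0+25]; j=c0-15+int(w.argmin())
    d=s["range_z"][r0,j]; ray=np.linalg.inv(s["K"])@np.array([j,r0,1.])*d
    print(r0,j,np.round(d,3),np.round(s["R"].T@(ray-s["t"]),3))
```

```text
[[0.622 0.125 0.006]
 [0.651 0.045 0.006]
 [0.521 0.002 0.006]
 [0.493 0.085 0.006]] c [0.57176461 0.06423336 0.006     ]
yaw 17.79293512714231
lid 0.69 951
-0.08 0  ywid 
-0.07 68 [0.002 0.006 0.009] ywid 
-0.06 119 [0.005 0.024 0.068] ywid 
-0.05 89 [0.021 0.065 0.135] ywid [-0.01  0.02]
-0.04 128 [0.055 0.067 0.147] ywid [-0.01   0.011]
-0.03 103 [0.063 0.143 0.147] ywid [-0.025  0.028]
-0.02 85 [0.064 0.137 0.141] ywid [-0.025  0.027]
-0.01 71 [0.126 0.13  0.134] ywid [-0.026  0.028]
-0.0 64 [0.117 0.121 0.125] ywid [-0.025  0.027]
0.01 65 [0.111 0.114 0.118] ywid [-0.025  0.028]
0.02 61 [0.103 0.107 0.111] ywid [-0.025  0.029]
0.03 60 [0.095 0.099 0.103] ywid [-0.024  0.028]
0.04 59 [0.088 0.092 0.095] ywid [-0.025  0.028]
0.05 49 [0.079 0.083 0.086] ywid [-0.025  0.029]
0.06 30 [0.074 0.077 0.079] ywid [-0.023  0.026]
0.07 0  ywid 
5 66 0.47 [0.49  0.352 0.479]
20 73 0.48 [0.488 0.349 0.461]
35 78 0.49 [0.487 0.348 0.443]
50 86 0.502 [0.486 0.343 0.423]
65 90 0.515 [0.488 0.343 0.402]
80 98 0.527 [0.485 0.338 0.381]
95 103 0.54 [0.485 0.336 0.358]
110 108 0.556 [0.488 0.334 0.334]
125 113 0.572 [0.489 0.333 0.308]
140 118 0.59 [0.491 0.331 0.281]
155 122 0.61 [0.496 0.33  0.251]
170 125 0.632 [0.502 0.33  0.219]
185 129 0.655 [0.507 0.329 0.185]
200 132 0.682 [0.516 0.33  0.146]
```

Request:
carry_out(
  plan=[-0.04,-0.032,0,0,-1,-0.04,-0.032,0,0,-1,-0.04,-0.032,0,0,-1,-0.04,-0.032,0,0,-1,-0.04,-0.032,0,0,-1,-0.04,-0.032,-0.02,0,-1,0,0,0,-10.6,-1,0,0,0,-10.6,-1,0,0,0,-10.6,-1,0,0,0,-10.5,-1],
)

```text
time_s: 2.35
ee_pos: [0.3565, 0.2033, 0.2514]
ee_rot: [-0.157, 0.988, 0.0, 0.0]
force: [0.3, 0.3, -0.5]
gripper_width: -0.0003
finger_force: 0.0
```

```bash
cat >> h.py <<'E'
from scipy.spatial.transform import Rotation
G=np.array([0.5713,0.0657,0.057]); YAW=np.radians(17.8)
def report():
    s=get_state();R=Rotation.from_quat(s["ee_rot"]).as_matrix()
    c,n=np.cos(YAW),np.sin(YAW);M=np.array([[c,-n,0],[n,c,0],[0,0,1]])
    print("t",round(float(s["time_s"]),2),"mag-frame TCP rel grip",np.round(M.T@(s["ee_pos"]-G),4),"world",np.round(s["ee_pos"],4))
    print("tool x,y in mag frame yaw",np.degrees(np.arctan2(*(M.T@R)[[1,0],1])).round(2),"tool z",R[:,2].round(3),"F",np.round(s["force"],1),"w",round(float(s["gripper_width"]),4),"ff",s["finger_force"],"q",np.round(s["joints"],2))
E
python3 - <<'E'
from h import *
import rig
print([n for n in dir(rig) if not n.startswith("_")], globals().get("pinch_z"))
report()
p=snapshot("top")
X,r,c=cloud(p); cs,sn=np.cos(YAW),np.sin(YAW)
L=(X[:,:2]-G[:2])@np.array([[cs,-sn],[sn,cs]])
z=X[:,2]
lid=(L[:,0]>-.03)&(L[:,0]<.05)&(abs(L[:,1])<.022)&(z>.078)
A=np.c_[L[lid],np.ones(lid.sum())];co=np.linalg.lstsq(A,z[lid],rcond=None)[0]
print("lid plane",co,"angle",np.arctan(-co[0]))
e=(L[:,0]>-.03)&(L[:,0]<.05)&(abs(L[:,1])<.05)&(z>.078)
for x0 in (-.02,0,.02,.04):
    k=e&(abs(L[:,0]-x0)<.01);print(x0,np.percentile(L[k,1],[1,99]).round(4),L[k,0].size)
# surroundings height map, mag frame
for y0 in np.arange(.14,-.15,-.02):
    print(round(y0,2),[round(float(z[k].max()),2) if (k:=(abs(L[:,1]-y0)<.01)&(abs(L[:,0]-x0)<.015)).sum() else None for x0 in np.arange(-.12,.13,.03)])
E
```

```text
['Unreachable', 'get_state', 'hand_in', 'look_for', 'outline_of', 'pinch_z', 'snapshot', 'tip_of'] 0.0187
t 2.35 mag-frame TCP rel grip [-0.1624  0.1967  0.1944] world [0.3565 0.2033 0.2514]
tool x,y in mag frame yaw 90.32 tool z [ 0.  0. -1.] F [ 0.3  0.3 -0.5] w -0.0003 ff 0.0 q [ 0.52 -0.09 -0.22  1.44  0.    0.2 ]
lid plane [-0.76407422 -0.01435686  0.12182924] angle 0.6524479255975468
-0.02 [-0.0275  0.0268] 194
0 [-0.0276  0.0271] 185
0.02 [-0.0271  0.0274] 173
0.04 [-0.0269  0.0279] 162
0.14 [0.73, 0.0, 0.01, 0.0, 0.07, 0.11, 0.13, 0.13, 0.13]
0.12 [0.01, 0.01, 0.0, 0.0, 0.08, 0.11, 0.13, 0.13, 0.12]
0.1 [0.0, 0.0, 0.0, 0.0, 0.08, 0.11, 0.13, 0.13, 0.1]
0.08 [0.0, 0.0, 0.0, 0.0, 0.01, 0.0, 0.03, 0.13, 0.13]
0.06 [0.0, 0.01, 0.01, 0.01, 0.01, 0.01, 0.01, 0.0, 0.01]
0.04 [0.0, 0.0, 0.03, 0.03, 0.07, 0.03, 0.03, 0.0, 0.0]
0.02 [0.0, 0.01, 0.07, 0.15, 0.13, 0.11, 0.09, 0.0, 0.0]
0.0 [0.0, 0.0, 0.14, 0.15, 0.13, 0.11, 0.09, 0.0, 0.0]
-0.02 [0.0, 0.01, 0.13, 0.15, 0.13, 0.11, 0.09, 0.0, 0.0]
-0.04 [0.0, 0.0, 0.03, 0.03, 0.03, 0.03, 0.03, 0.0, 0.0]
-0.06 [0.0, 0.0, 0.01, 0.01, 0.01, 0.01, 0.01, 0.0, 0.0]
-0.08 [0.01, 0.0, 0.0, 0.0, 0.0, 0.0, 0.0, 0.0, 0.03]
-0.1 [0.0, 0.0, 0.0, 0.0, 0.01, 0.01, 0.0, 0.03, 0.04]
-0.12 [0.01, 0.0, 0.0, 0.0, 0.01, 0.01, 0.0, 0.04, 0.04]
-0.14 [0.08, 0.03, 0.01, 0.0, 0.0, 0.0, 0.0, 0.04, 0.04]
```

Request:
carry_out(
  plan=[-0.025,-0.033,0,0,-1,-0.025,-0.033,0,0,-1,-0.025,-0.033,0,0,-1,-0.025,-0.033,0,0,-1,-0.025,-0.033,0,0,-1,-0.025,-0.032,0,0.3,-1,0,0,0.03,0,-1,0,0,0.03,0,-1,0,0,0.03,0,-1,0,0,0,0,-1],
)

```text
time_s: 3.65
ee_pos: [0.558, 0.0615, 0.159]
ee_rot: [-0.151, 0.989, 0.0, -0.002]
force: [0.4, -0.1, -0.1]
gripper_width: -0.0003
finger_force: 0.0
```

Run:
```python
from h import *
report()
```

```text
t 3.65 mag-frame TCP rel grip [-0.014  0.     0.102] world [0.558  0.0615 0.159 ]
tool x,y in mag frame yaw 89.57 tool z [-0.005 -0.001 -1.   ] F [ 0.4 -0.1 -0.1] w -0.0003 ff 0.0 q [ 0.11  0.21 -0.1   1.27 -0.   -0.19]
```

Request:
carry_out(
  plan=[0,0,0.012,0,-1,0.002,0,0.01,0,-1,0.002,0,0.01,0,-1,0.003,0,0.01,0,-1,0.003,0,0.01,0,-1,0.003,0,0.009,0,-1,0.003,0,0.008,0,-1,0.003,0,0.006,0,-1,0,0,0,0,-1,0,0,0,0,-1],
)

```text
time_s: 4.9
ee_pos: [0.5417, 0.056, 0.0866]
ee_rot: [-0.152, 0.988, -0.0, 0.0]
force: [-0.6, -0.2, -0.2]
gripper_width: 0.0002
finger_force: 0.0
```

Run:
```python
from h import *
report()
p=snapshot("top");s=snapshot("scene")
a=s["color"][130:240,180:310,::-1];b=p["color"][110:240,200:330,::-1]
cv2.imwrite("pics/c1.png",np.hstack([cv2.resize(a,(390,330)),cv2.resize(b,(390,330))]))
```

```text
t 4.9 mag-frame TCP rel grip [-0.0312 -0.0002  0.0296] world [0.5417 0.056  0.0866]
tool x,y in mag frame yaw 89.69 tool z [ 0.001  0.    -1.   ] F [-0.6 -0.2 -0.2] w 0.0002 ff 0.0 q [ 0.1   0.2  -0.27  1.1   0.   -0.2 ]
```

View pics/c1.png

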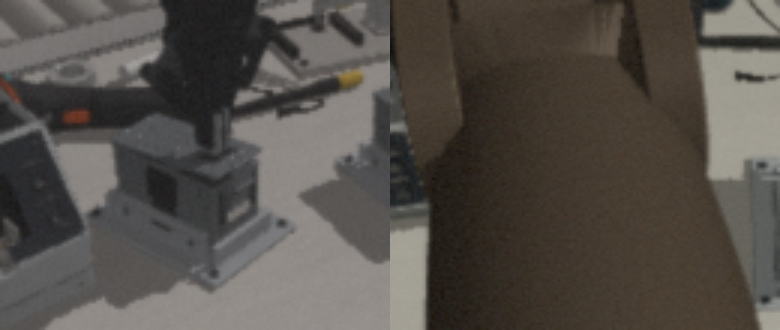

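The scene view shows the finger on the lid near the free end (about pixel (155,215) in the left half), with the lid nearly shut over the box. Next I press it through the snap.

Request:
carry_out(
  plan=[0.001,0,0.003,0,-1,0.001,0,0.003,0,-1,0,0,0.002,0,-1,0,0,0.002,0,-1,0,0,0.001,0,-1,0,0,0,0,-1,0,0,0,0,-1,0,0,0,0,-1,0,0,0,0,-1,0,0,0,0,-1],
)

```text
time_s: 6.25
ee_pos: [0.5397, 0.0554, 0.0758]
ee_rot: [-0.152, 0.988, -0.0, 0.0]
force: [-0.8, 0.4, 5.5]
gripper_width: -0.0001
finger_force: 2.9
```

Request:
carry_out(
  plan=[0,0,0.001,0,-1,0,0,0.0005,0,-1,0,0,0,0,-1,0,0,0,0,-1,0,0,0,0,-1,0,0,0,0,-1,0,0,0,0,-1,0,0,0,0,-1,0,0,0,0,-1,0,0,0,0,-1],
)

```text
time_s: 7.5
ee_pos: [0.5398, 0.0553, 0.0754]
ee_rot: [-0.152, 0.988, -0.0, 0.001]
force: [-4.2, 0.0, 13.0]
gripper_width: 0.0001
finger_force: 6.7
```

Request:
carry_out(
  plan=[0,0,0.001,0,-1,0,0,0.001,0,-1,0,0,0.0005,0,-1,0,0,0,0,-1,0,0,0,0,-1,0,0,0,0,-1,0,0,0,0,-1,0,0,0,0,-1,0,0,0,0,-1,0,0,0,0,-1],
)

```text
time_s: 8.75
ee_pos: [0.5399, 0.0553, 0.0749]
ee_rot: [-0.152, 0.988, -0.0, 0.002]
force: [-9.6, -1.9, 26.4]
gripper_width: -0.0001
finger_force: 13.3
```

Request:
carry_out(
  plan=[0,0,-0.02,0,-1,0,0,-0.03,0,-1,0,0,-0.035,0,1,-0.011,0,0,0,1,-0.011,0,0,0,1,-0.01,0,0,0,1,0,0,0,0,1,0,0,0,0,1,0,0,0,0,1,0,0,0,0,1],
)

```text
time_s: 10.0
ee_pos: [0.5698, 0.0649, 0.1564]
ee_rot: [-0.152, 0.988, 0.0, 0.0]
force: [0.2, -0.0, -0.6]
gripper_width: 0.0853
finger_force: 0.0
```

Run:
```python
from h import *
report()
s=snapshot("scene")
X,r,c=cloud(s); cs,sn=np.cos(YAW),np.sin(YAW)
L=(X[:,:2]-G[:2])@np.array([[cs,-sn],[sn,cs]]);z=X[:,2]
for x0 in np.arange(-.07,.06,.01):
    k=(abs(L[:,0]-x0)<.005)&(abs(L[:,1])<.024)&(z>.068)&(z<.1);print(round(x0,2),k.sum(),np.percentile(z[k],[10,50,90]).round(4) if k.sum() else "")
k=(z>.068)&(z<.09)&(abs(L[:,0])<.08)&(abs(L[:,1])<.05);print("lid extent x",np.percentile(L[k,0],[1,99]),"y",np.percentile(L[k,1],[1,99]))
# spare lid reference
k=(abs(X[:,0]-.50)<.05)&(abs(X[:,1]+.134)<.02)&(z>.065)&(z<.1);print("spare top",np.percentile(z[k],[10,50,90]))
for l in ["magazine_pad_left","magazine_grip"]:
    for o in tip_of(s,l)[:2]:
        w=world(s,o["pixel"],G[2]);print(l,o["confidence"],np.array([[cs,sn],[-sn,cs]])@(w-G)[:2])
cv2.imwrite("pics/c2.png",cv2.resize(s["color"][110:240,180:310,::-1],(585,585),interpolation=cv2.INTER_CUBIC))
```

```text
t 10.0 mag-frame TCP rel grip [-0.0016 -0.0003  0.0994] world [0.5698 0.0649 0.1564]
tool x,y in mag frame yaw 89.69 tool z [ 0.  0. -1.] F [ 0.2 -0.  -0.6] w 0.0853 ff 0.0 q [ 0.11  0.23 -0.08  1.26  0.   -0.19]
-0.07 0 
-0.06 48 [0.0694 0.0752 0.0771]
-0.05 52 [0.0754 0.0767 0.0775]
-0.04 46 [0.0758 0.0767 0.0781]
-0.03 47 [0.0757 0.0768 0.0778]
-0.02 43 [0.0755 0.0765 0.0774]
-0.01 42 [0.0761 0.0765 0.0773]
0.0 48 [0.0756 0.077  0.0779]
0.01 45 [0.076  0.0769 0.0782]
0.02 41 [0.076  0.0775 0.0781]
0.03 41 [0.0765 0.077  0.0782]
0.04 36 [0.0757 0.0767 0.0777]
0.05 40 [0.0756 0.0765 0.0774]
lid extent x [-0.06085051  0.05678388] y [-0.02451624  0.03194458]
spare top [0.07527467 0.07670928 0.07788517]
magazine_pad_left 0.4 [-0.00246371  0.03321044]
magazine_grip 0.74 [ 0.02184935 -0.01309355]
```

View pics/c2.png

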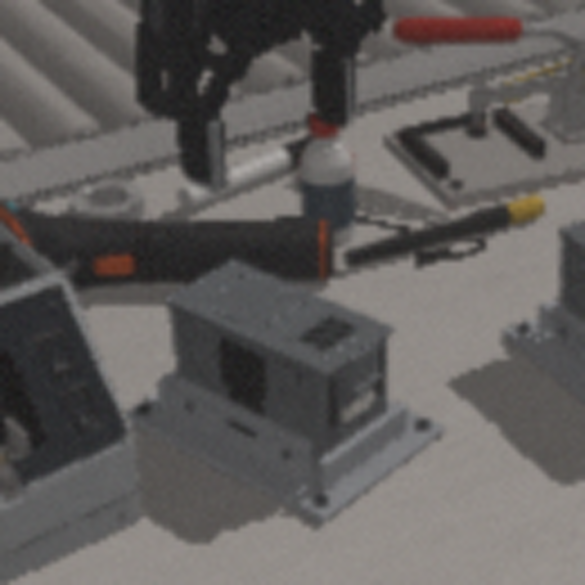

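The picture shows the lid lying flat and level with the box (top at about (300,280), snap face closed at (390,360)). The left pad is visible at (375,243). I'll descend with the fingers open.

Request:
carry_out(
  plan=[-0.001,0.001,0.02,0,1,0,0,0.02,0,1,0,0,0.02,0,1,0,0,0.02,0,1,0,0,0.02,0,1,0,0,0.012,0,1,0,0,0.008,0,1,0,0,0,0,1,0,0,0,0,1,0,0,0,0,1],
)

```text
time_s: 11.4
ee_pos: [0.5712, 0.0663, 0.037]
ee_rot: [-0.152, 0.988, -0.0, 0.001]
force: [-0.6, -0.2, 0.1]
gripper_width: 0.0853
finger_force: 0.0
```

Run:
```python
from h import *
report()
s=snapshot("scene")
cv2.imwrite("pics/c3.png",cv2.resize(s["color"][120:230,180:310,::-1],(650,550),interpolation=cv2.INTER_CUBIC))
```

```text
t 11.4 mag-frame TCP rel grip [ 0.0001  0.0006 -0.02  ] world [0.5712 0.0663 0.037 ]
tool x,y in mag frame yaw 89.69 tool z [ 0.001  0.    -1.   ] F [-0.6 -0.2  0.1] w 0.0853 ff 0.0 q [ 0.12  0.29 -0.27  1.01  0.   -0.19]
```

View pics/c3.png

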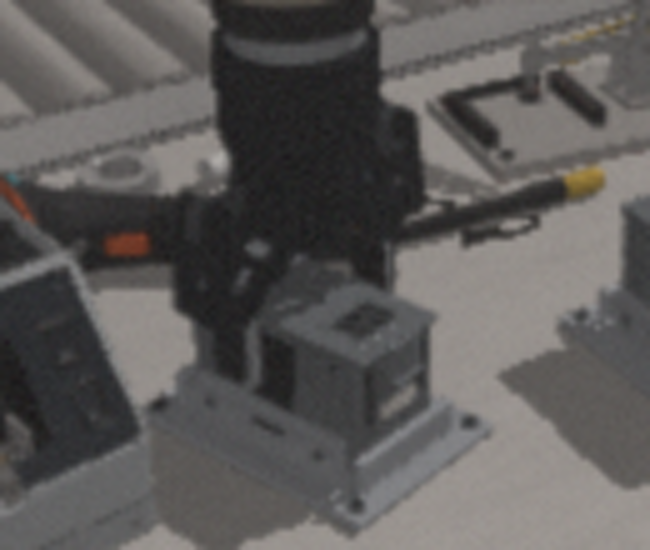

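The open fingers straddle the box. The left finger is at (380,235), just in front of the pad at (385,280), and its tip is above the cheek. Closing now.

Request:
carry_out(
  plan=[0,0,0,0,-1,0,0,0,0,-1,0,0,0,0,-1,0,0,0,0,-1,0,0,0,0,-1,0,0,0,0,-1,0,0,0,0,-1,0,0,0,0,-1,0,0,0,0,-1,0,0,0,0,-1],
)

```text
time_s: 12.7
ee_pos: [0.5711, 0.0666, 0.0374]
ee_rot: [-0.152, 0.988, 0.0, 0.001]
force: [-1.9, 0.7, 7.0]
gripper_width: 0.0549
finger_force: 62.4
```

Run:
```python
from h import *
report()
```

```text
t 12.7 mag-frame TCP rel grip [ 0.0001  0.001  -0.0196] world [0.5711 0.0666 0.0374]
tool x,y in mag frame yaw 89.72 tool z [ 0.001  0.001 -1.   ] F [-1.9  0.7  7. ] w 0.0549 ff 62.36776515841484 q [ 0.12  0.29 -0.27  1.01  0.   -0.19]
```

Request:
carry_out(
  plan=[0,0,-0.002,0,-1,0,0,-0.003,0,-1,0,0,-0.003,0,-1,0,0,-0.003,0,-1,0,0,-0.003,0,-1,0,0,-0.003,0,-1,0,0,-0.003,0,-1,0,0,0,0,-1,0,0,0,0,-1,0,0,0,0,-1],
)

```text
time_s: 13.95
ee_pos: [0.5706, 0.0662, 0.0561]
ee_rot: [-0.152, 0.988, -0.0, -0.0]
force: [-0.2, -0.4, -3.2]
gripper_width: 0.0549
finger_force: 63.6
```

Run:
```python
from h import *
report()
s=snapshot("scene")
cv2.imwrite("pics/c4.png",cv2.resize(s["color"][110:230,180:310,::-1],(650,600),interpolation=cv2.INTER_CUBIC))
```

```text
t 13.95 mag-frame TCP rel grip [-0.0005  0.0007 -0.0009] world [0.5706 0.0662 0.0561]
tool x,y in mag frame yaw 89.68 tool z [-0. -0. -1.] F [-0.2 -0.4 -3.2] w 0.0549 ff 63.58944430947304 q [ 0.12  0.27 -0.25  1.05 -0.   -0.19]
```

View pics/c4.png

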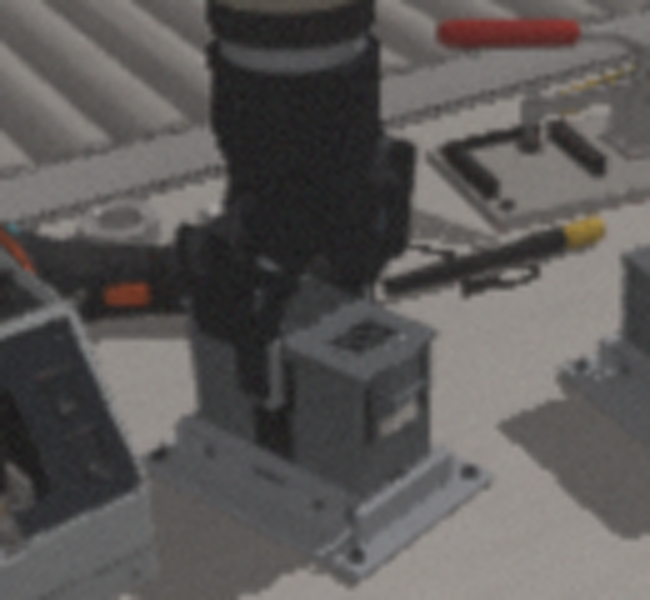

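The magazine is rising freely: it carries about 3.2 N of weight and the box stands about 19 mm higher in the dock. I'll lift the rest of the way.

Request:
carry_out(
  plan=[0,0,-0.005,0,-1,0,0,-0.01,0,-1,0,0,-0.012,0,-1,0,0,-0.012,0,-1,0,0,-0.012,0,-1,0,0,-0.012,0,-1,0,0,-0.01,0,-1,0,0,-0.005,0,-1,0,0,-0.003,0,-1,0,0,0,0,-1],
)

```text
time_s: 15.25
ee_pos: [0.5706, 0.0662, 0.1372]
ee_rot: [-0.152, 0.988, 0.0, -0.0]
force: [-0.2, 0.8, -4.3]
gripper_width: 0.0549
finger_force: 63.7
```

Request:
carry_out(
  plan=[0,0,0,0,-1,0,0,0,0,-1,0,0,0,0,-1,0,0,0,0,-1,0,0,0,0,-1,0,0,0,0,-1,0,0,0,0,-1,0,0,0,0,-1,0,0,0,0,-1,0,0,0,0,-1],
)

```text
time_s: 16.5
ee_pos: [0.5707, 0.0662, 0.1373]
ee_rot: [-0.152, 0.988, 0.0, -0.0]
force: [0.5, 0.1, -3.6]
gripper_width: 0.0549
finger_force: 63.7
```

Run:
```python
from h import *
report()
s=snapshot("scene")
X,r,c=cloud(s); cs,sn=np.cos(YAW),np.sin(YAW)
L=(X[:,:2]-G[:2])@np.array([[cs,-sn],[sn,cs]]);z=X[:,2]
for x0 in np.arange(-.06,.06,.02):
    k=(abs(L[:,0]-x0)<.01)&(abs(L[:,1])<.024)&(z>.165)&(z<.19);print(round(x0,2),k.sum(),np.percentile(z[k],[10,50,90]).round(4) if k.sum() else "")
cv2.imwrite("pics/c5.png",cv2.resize(s["color"][80:230,170:330,::-1],(640,600),interpolation=cv2.INTER_CUBIC))
```

```text
t 16.5 mag-frame TCP rel grip [-0.0004  0.0007  0.0803] world [0.5707 0.0662 0.1373]
tool x,y in mag frame yaw 89.69 tool z [-0.  0. -1.] F [ 0.5  0.1 -3.6] w 0.0549 ff 63.74160513281822 q [ 0.12  0.23 -0.12  1.22  0.   -0.19]
-0.06 106 [0.1664 0.1747 0.1765]
-0.04 91 [0.1755 0.1765 0.1774]
-0.02 85 [0.1756 0.1763 0.1771]
0.0 78 [0.1757 0.1766 0.1774]
0.02 29 [0.1759 0.1769 0.1776]
0.04 4 [0.1762 0.1769 0.1777]
```

View pics/c5.png

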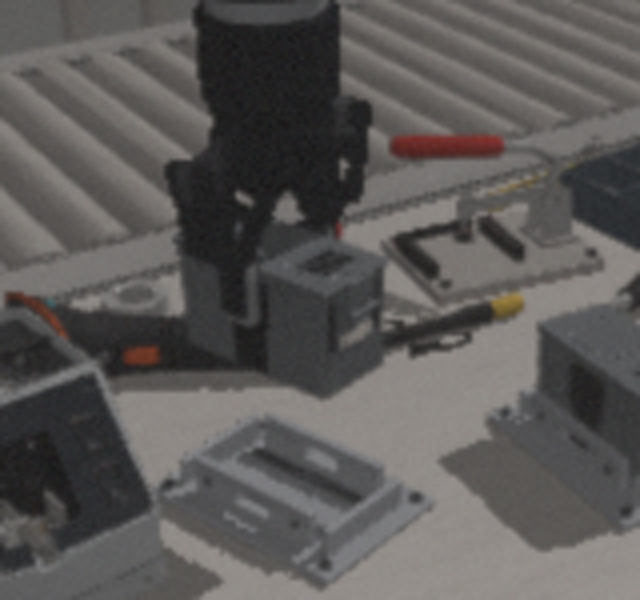

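The magazine hangs level with its lid shut (lid top at about (265,320), z ≈ 0.1765, 100 mm above before). The dock below is empty at (490,290), and the spare on the right is untouched. Handing in.

```bash
python3 -c "
from rig import *
print(hand_in())"
```

```text
the job is handed in; nothing more can be done
None
```

The magazine's lid is pressed flat shut, and it hangs level about 10 cm above its dock, held by both catches; the spare is untouched, and I handed the job in at about 16.5 s.

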